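# Put away the dosing syringe and snap the medicine bottle shut

## Task

The dose has been given: draw the orange dosing syringe up out of the blue medicine bottle and hang it by its collar in the notch of the clear stand, never letting it down onto the counter. Then press the white snap cap onto the bottle's neck until it clicks fully home, and do not let go: finish with the fingers still on the cap, pressing it down firmly. Leave the bottle standing in its well and do not disturb the tumbler, the acrylic box or the tablet jar.

Things in the scene. Friction and masses are not known exactly. Their poses are not given: they have to be found in the camera images.
- stand: Clear acrylic dosing stand, fixed to the counter, yaw within 0.35 rad. Base plate 90 (x) x 190 (y) x 5 mm; origin at the centre of its underside on the counter, z up. In its frame: round well for the bottle (clear tube, 55 mm inside, 62 outside, rim 37 mm up) at x 0, y -45 mm; white notched shelf at y +50 mm, top 81 mm up, on a clear upright panel at x +27 to +33 mm.
- notch (a point): Where the hung syringe's axis belongs: on the shelf's top face, mid-slot, 5 mm before the slot's closed end; stand axes. The slot is 14 mm wide, cut through the white 6 mm shelf (50 mm wide in y), closed towards +x, open towards the stand's -x; its rounded tips end 35 mm from here. The space below it is free. It lies 95 mm from the bottle's axis, towards the stand's +y.
- bottle: Blue medicine bottle with paper label, 53 mm diameter, 85 mm high, 0.1 to 0.21 kg, standing loose in the well on the base plate with 1 mm play, any yaw. Origin at the centre of its underside, 5 mm above the counter, z up. Body 52 mm high, sloping shoulder to 62 mm, then the neck, 24 mm outside diameter.
- mouth (a point): Centre of the top face of the bottle's neck, 85 mm above its underside (90 mm above the counter). Bore 12 mm wide, 24 mm deep, hollow below. A snap bead rings the neck 11 mm lower, 2.8 mm proud. The cap meets it 8 mm before home; push rises to about 10 N, 6 mm before home the bead gives, force drops to almost none, then the cap stops hard on the mouth.
- syringe: Oral dosing syringe, rigid, 20 g, upright in the bottle at the start, collar on the mouth. Origin on its axis at the underside of the orange stop collar (20 mm diameter, 3 mm thick), z up. Below: whitish barrel, 10 mm diameter, 60 mm to the tip. Above: orange grip sleeve, 12 mm diameter, from 3 to 40 mm, plunger button to 44 mm. Hold it by the sleeve; hung, its collar rests on the shelf.
- cap: White snap cap, 36 mm diameter, 20 mm high, about 18 g, on the counter closed side up, left or right of the stand. Origin at the centre of its open underside, z up. Hollow 16 mm deep; its inner lip, 26.4 mm wide at the lower edge, goes over the neck and snaps under the bead. Home, its underside is 16 mm below the mouth and 7 mm above the shoulder. Can be held by its sides.
- cap_seat (a point): Centre of the cap's inner ceiling, 16 mm above the cap's origin and 4 mm below its top; axes of the cap. With the cap home this point is at the bottle's mouth.
- tumbler: Sage green ceramic tumbler, 72 mm across the rim, 95 mm high, loose on the counter on the side of the stand where the cap is not. Origin at the centre of its underside. Leave it alone.
- acrylic_box: Open clear acrylic box, 100 x 75 x 45 mm high, loose on the counter beyond the stand, to one side. Origin at the centre of its underside. Leave it alone.
- tablet_jar: Amber tablet jar with a white lid, 52 mm diameter, 75 mm high, loose on the counter beyond the stand, on the other side. Origin at the centre of its underside. Leave it alone.

How it is judged:
By the outcome, as a careful person would: the job done as asked, in the order asked, and still so for the second after the job is handed in, while the arm keeps its last pose, push and grip.
It also fails if it takes over 54 s, if anything falls off the work surface, if the arm or the gripper's body presses on something with over 40 N, if the wrist force passes 120 N, or if a joint passes its speed limit or range.

## Robot

A 7-joint arm with a two-finger parallel gripper is mounted at the origin on the work surface. World frame = base frame: x ahead of the robot, y to its left, z up, the work surface at z = 0. Lengths are in m, angles in rad, forces in N, time in s.
With the tool pointing down it reaches from about 0.4 to 0.925 m from the base axis. Payload 5.6 kg.
Tool frame: the origin (TCP) lies between the finger pads; the fingertips stand 17 mm ahead of it and the grasp point (between the pads) lies 2 mm behind it (manip.tip_extent is the distance from the TCP to the fingertips, in m); z points along the fingers, y is the line along which they close (so a half turn about z gives the same grasp; the last joint's range is limited). The gripper opens to 85 mm and grips with 20 to 120 N. Pads are 22 mm wide; open, the fingers measure 114 mm over their backs; the gripper's body (76 mm by 85 mm) begins 54 mm behind the grasp point. The pads swing forward as they close: fully open they stand 13 mm farther back than shut.
Start: joints at [1.213, 0.468, -0.012, 1.603, 0.006, 1.071, -0.056], TCP at [0.201, -0.618, 0.248] pointing down, gripper open.
Joint ranges: [-2.53, 2.53], [-0.31, 2.02], [-1.57, 1.55], [0.28, 2.44], [-1.29, 4.43], [0.15, 1.84], [-2.92, 2.92]. Speed limits (rad/s): [2.57, 2.57, 3.14, 3.14, 3.14, 3.14, 3.14].

## Interface

Orientations are given as a unit quaternion [x, y, z, w].
In Python, from workcell import manip gives the robot as it stands.
- The arm moves only by the tool play_rows, never from a script. Its arguments are lists of equal length, an entry for each row: "delta_pos": the shift along the tool's x, y, z in mm, a list of three; "twist": the turn about the tool's z in rad; "jaw": the closure, from 0 (fully open) to 1 (shut). A call has 1 to 12 rows; each row is the pose to reach, as a shift and turn from the pose commanded when the call began, along the tool's axes at that moment; what a row does not reach only later rows make up. A row lasts 1/8 s, in which the tool goes at most 62.5 mm and 10.7 degrees, less where a joint would pass 70% of its speed; a pose out of reach is approached as far as the arm can. A call with a gripper value outside its range is refused whole. The fingers move at their own pace and stop on an object; "squeeze" is the grip in N (left out, the last holds). Time passes only in rows, so rows that repeat a pose let the fingers close. It gives the time, the measured TCP pose, the force, the opening and the grip force at its end, in the units of the state.
- manip.read_state(): the state, without advancing time (a new reading comes with each control period).
- manip.capture(name): name is "scene" or "top" or "wrist"; returns the picture (384x512x3 uint8, red, green, blue); there is no depth.
- manip.camera_params(name): a dict with "intrinsics" (3x3 intrinsics, pixels), "k1" (the pictures are not rectified: a ray, as slopes to the right and down, at radius r is drawn at 1 + k1 r^2 times it, then the intrinsics apply), "R" (3x3) and "t" (3): a world point X has camera coordinates R X + t; the wrist camera has in their place "hand_eye" (4x4, takes a point from camera to tool coordinates, whose origin is the TCP and whose axes are the flange's). Camera axes: x right, y down, z forward; pixel columns grow to the right and rows downward; lengths in m; the calibration is good to about 2 mm. A picture is of the moment at which its call begins: read the wrist's pose just before it. camera_params takes no time and is no camera call.
- manip.finish_job(): hands the job in; it is judged then, once.
The state is a dict: "clock": time; "qpos": joint angles; "qd": joint speeds; "joint_torque": joint torques, N m; "eef_pos": TCP position; "ee_rot": TCP orientation; "wrist_force": force on the tool from outside, world axes, zero at the start; "torque": the same for the moment, N m; "gripper_width": opening from 0.0 (shut) to 1.0 (fully open); "finger_force": force on a finger pad.
Only numpy, scipy, OpenCV 4.12 (cv2) and the standard library are available. Lean on these libraries where they do the work, as an engineer would, in place of code of your own. Each camera call takes 0.05 s, during which the arm holds its last target. There are 200 camera calls.

## Working session

There is one attempt and no reset: what is moved stays moved. The work goes in short steps, Python scripts to look and compute and a tool call to move; the robot and the scene stay as the last step left them, time stands still between calls to the robot, and variables do not carry over. Pictures are saved under pics/ and viewed, at most 10 in all, crops included, and the job is handed in when it is done.

Besides the shell and the picture viewer there is one more tool, called after "Call:" as name([rows], argument=value, ...), one row to a line, values as JSON. play_rows: Moves the arm, as the interface text tells. Its arguments: {"type":"object","properties":{"delta_pos":{"type":"array","items":{"type":"array","items":{"type":"number"}}},"twist":{"type":"array","items":{"type":"number"}},"jaw":{"type":"array","items":{"type":"number"}},"squeeze":{"type":"number"}},"required":["delta_pos","twist","jaw"]}

```bash
ls; mkdir -p pics; python3 - <<'E'
from workcell import manip
import cv2,numpy as np
s=manip.read_state();print({k:np.round(v,3) for k,v in s.items()})
ims=[]
for n in("scene","top"):
    p=manip.camera_params(n);print(n,{k:np.round(v,4).tolist() for k,v in p.items()})
    im=manip.capture(n)[:,:,::-1];cv2.imwrite(f'pics/{n}0.png',im)
p=manip.camera_params("wrist");print({k:np.round(v,4).tolist() for k,v in p.items()})
print(manip.tip_extent)
E
```

```text
pics
{'clock': np.float64(0.0), 'qpos': array([ 1.213,  0.468, -0.012,  1.604,  0.006,  1.071, -0.056]), 'qd': array([-0.001,  0.002, -0.001, -0.   ,  0.   ,  0.001,  0.001]), 'joint_torque': array([ 1.0000e-03, -5.3239e+01,  2.2000e-02, -2.5132e+01,  1.1000e-02,
        8.0000e-03, -0.0000e+00]), 'eef_pos': array([ 0.201, -0.618,  0.247]), 'ee_rot': array([ 0.988,  0.157, -0.   , -0.001]), 'wrist_force': array([-0.847, -0.523,  0.051]), 'torque': array([-0.007,  0.032, -0.012]), 'finger_force': np.float64(0.0), 'gripper_width': np.float64(1.0)}
scene {'intrinsics': [[436.4331, 0.0, 257.5574], [0.0, 436.4331, 192.5067], [0.0, 0.0, 1.0]], 'k1': 0.0193, 'R': [[0.254, 0.9672, -0.0051], [0.6072, -0.1635, -0.7775], [-0.7528, 0.1944, -0.6288]], 't': [-0.1573, -0.2846, 1.3478]}
top {'intrinsics': [[431.6104, 0.0, 256.1978], [0.0, 431.6104, 190.8774], [0.0, 0.0, 1.0]], 'k1': -0.1475, 'R': [[-0.0278, -0.9996, -0.0009], [-0.9937, 0.0278, -0.1084], [0.1084, -0.0021, -0.9941]], 't': [0.005, 0.5809, 1.1523]}
{'intrinsics': [[288.6448, 0.0, 254.6517], [0.0, 288.6448, 189.8089], [0.0, 0.0, 1.0]], 'k1': 0.0238, 'hand_eye': [[0.0002, -0.9614, -0.2751, 0.07], [1.0, 0.0003, -0.0, -0.0], [0.0001, -0.2751, 0.9614, -0.1254], [0.0, 0.0, 0.0, 1.0]]}
0.017
```

View pics/scene0.png

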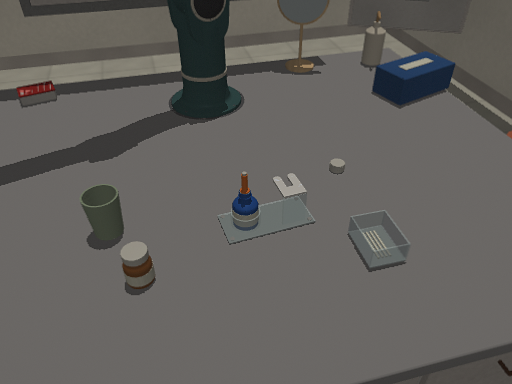

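View pics/top0.png

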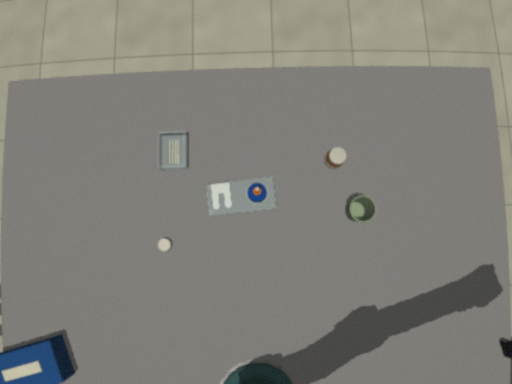

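The scene view shows the syringe in the bottle near (244,190), the white shelf at (290,188) and the cap at (337,166). The tumbler (104,214) and jar (137,265) are on the other side. In the top view the syringe is at (257,191), the shelf at (221,195) with its slot open towards the robot, and the cap at (164,244).

```bash
cat > h.py <<'E'
from workcell import manip
import cv2,numpy as np
from scipy.spatial.transform import Rotation as Ro
def shot(n,f=None):
    s=manip.read_state();im=manip.capture(n)[:,:,::-1].copy()
    if f: cv2.imwrite('pics/'+f,im)
    return im,cam(n,s)
def cam(n,s=None):
    p=manip.camera_params(n);K=np.array(p['intrinsics'])
    if n=='wrist':
        H=np.array(p['hand_eye']);Rt=Ro.from_quat(s['ee_rot']).as_matrix()
        Rw=Rt@H[:3,:3];c=Rt@H[:3,3]+s['eef_pos']
    else:
        R=np.array(p['R']);Rw=R.T;c=-R.T@np.array(p['t'])
    return K,p['k1'],Rw,c
def ray(C,uv):
    K,k,Rw,c=C
    d=np.array([(uv[0]-K[0,2])/K[0,0],(uv[1]-K[1,2])/K[1,1]]);u=d.copy()
    for _ in range(20):u=d/(1+k*(u@u))
    v=Rw@np.array([*u,1]);return c,v/np.linalg.norm(v)
def plane(C,uv,z):
    c,v=ray(C,uv);return c+v*(z-c[2])/v[2]
def proj(C,X):
    K,k,Rw,c=C
    q=Rw.T@(np.array(X)-c);u=q[:2]/q[2];u=u*(1+k*(u@u));return K[:2,:2]@u+K[:2,2]
def tri(rs):
    A=0;b=0
    for c,v in rs:
        P=np.eye(3)-np.outer(v,v);A=A+P;b=b+P@c
    return np.linalg.solve(A,b)
def blobs(m,amin=20):
    n,l,st,ce=cv2.connectedComponentsWithStats(m.astype(np.uint8))
    return [(st[i].tolist(),ce[i].round(1).tolist(),l==i) for i in range(1,n) if st[i,4]>=amin]
def white(im,v=130,s=60):
    h=cv2.cvtColor(im,cv2.COLOR_BGR2HSV);return (h[...,2]>v)&(h[...,1]<s)
def orange(im):
    h=cv2.cvtColor(im,cv2.COLOR_BGR2HSV);return (h[...,0]<16)&(h[...,1]>150)&(h[...,2]>90)
E
python3 - <<'E'
from h import *
for n,(x0,y0,x1,y1) in {'scene':(220,140,360,240),'top':(150,170,290,260)}.items():
    im=cv2.imread(f'pics/{n}0.png');C=cam(n)
    for nm,f in(('w',white),('o',orange)):
        m=f(im);k=np.zeros_like(m);k[y0:y1,x0:x1]=1
        for b in blobs(m&k,8):
            print(n,nm,b[:2],[plane(C,b[1],z).round(3).tolist() for z in(.0,.02,.081,.134)])
# cap: top-blob centre
cv2.imwrite('pics/z.png',np.hstack([cv2.resize(cv2.imread('pics/scene0.png')[150:250,210:360],None,fx=3,fy=3,interpolation=2),cv2.resize(cv2.imread('pics/top0.png')[165:265,150:260],None,fx=3,fy=3,interpolation=2)]))
E
```

```text
scene w ([330, 159, 15, 8, 90], [337.2, 162.3]) [[0.415, 0.259, 0.0], [0.441, 0.245, 0.02], [0.52, 0.205, 0.081], [0.589, 0.17, 0.134]]
scene w ([242, 172, 5, 2, 9], [243.8, 172.4]) [[0.395, 0.025, 0.0], [0.422, 0.019, 0.02], [0.503, 0.001, 0.081], [0.573, -0.014, 0.134]]
scene w ([273, 173, 34, 24, 406], [289.3, 185.1]) [[0.471, 0.115, 0.0], [0.495, 0.107, 0.02], [0.569, 0.08, 0.081], [0.633, 0.057, 0.134]]
scene w ([259, 200, 24, 7, 34], [270.0, 202.8]) [[0.521, 0.054, 0.0], [0.543, 0.048, 0.02], [0.612, 0.027, 0.081], [0.672, 0.009, 0.134]]
scene w ([224, 209, 8, 6, 17], [228.4, 212.6]) [[0.529, -0.041, 0.0], [0.551, -0.045, 0.02], [0.619, -0.056, 0.081], [0.679, -0.066, 0.134]]
scene w ([306, 208, 9, 13, 15], [309.8, 213.9]) [[0.578, 0.127, 0.0], [0.599, 0.118, 0.02], [0.662, 0.09, 0.081], [0.717, 0.066, 0.134]]
scene o ([240, 174, 10, 20, 78], [244.1, 185.5]) [[0.445, 0.013, 0.0], [0.47, 0.008, 0.02], [0.547, -0.009, 0.081], [0.613, -0.023, 0.134]]
top w ([203, 175, 74, 42, 1918], [237.7, 196.6]) [[0.569, 0.041, 0.0], [0.568, 0.04, 0.02], [0.562, 0.038, 0.081], [0.557, 0.036, 0.134]]
top w ([256, 187, 3, 3, 9], [257.0, 188.0]) [[0.592, -0.014, 0.0], [0.59, -0.014, 0.02], [0.583, -0.013, 0.081], [0.577, -0.013, 0.134]]
top w ([156, 237, 15, 17, 171], [162.9, 244.7]) [[0.44, 0.255, 0.0], [0.44, 0.25, 0.02], [0.441, 0.237, 0.081], [0.441, 0.225, 0.134]]
top o ([254, 190, 7, 4, 15], [256.5, 191.9]) [[0.581, -0.012, 0.0], [0.579, -0.012, 0.02], [0.573, -0.012, 0.081], [0.567, -0.012, 0.134]]
```

View pics/z.png

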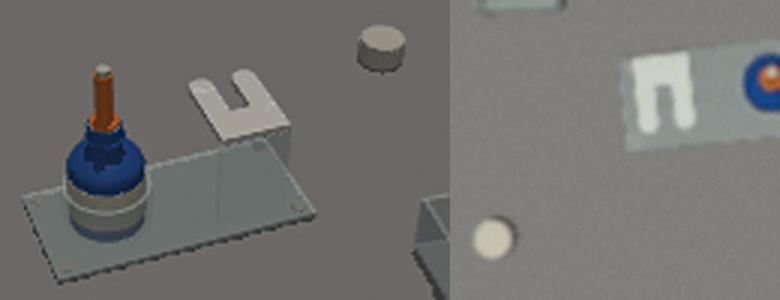

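The zoomed crop shows the syringe button at scene (244,172), the U-shaped shelf opening towards the robot, and the cap lying alone on the left. The two views agree on the button at about (0.575,-0.013), z 0.134, and on the cap at (0.441,0.247). I'll work out the approach move next.

```bash
cat >> h.py <<'E'
def delta(target,yaw=None):
    s=manip.read_state();R=Ro.from_quat(s['ee_rot']).as_matrix()
    d=R.T@(np.array(target)-s['eef_pos'])*1e3
    y0=np.arctan2(R[1,0],R[0,0])
    print('tcp',np.round(s['eef_pos'],4),'yaw',round(y0,3),'delta',d.round(1),'twist',None if yaw is None else round(-(yaw-y0),3))
E
python3 - <<'E'
from h import *
delta([.575,-.013,.25],.09)
# stand yaw from shelf-side/base plate in top view
im=cv2.imread('pics/top0.png');C=cam('top')
m=white(im);k=np.zeros_like(m);k[170:220,200:280]=1
b=max(blobs(m&k),key=lambda b:b[0][4])
r=cv2.minAreaRect(cv2.findContours(b[2].astype(np.uint8),0,2)[0][0]);print(r)
P=[plane(C,p,.004)[:2].round(3) for p in cv2.boxPoints(r)];print(P)
print([round(float(np.arctan2(*(P[i+1]-P[i])[::-1])),3) for i in range(3)])
E
```

```text
tcp [ 0.201  -0.6176  0.2474] yaw 0.315 delta [ 542.7 -459.2   -1.9] twist 0.225
((239.03077697753906, 196.74615478515625), (35.47393035888672, 71.07190704345703), 82.87498474121094)
[array([0.609, 0.142]), array([ 0.628, -0.057]), array([ 0.529, -0.066]), array([0.509, 0.131])]
[-1.476, -3.051, 1.672]
```

Call:
play_rows([
  [45, -38, 0],
  [90, -76, 0],
  [136, -115, 0],
  [181, -153, 0],
  [226, -191, 0],
  [271, -230, 0],
  [317, -268, 0],
  [362, -306, 0],
  [407, -344, 0],
  [452, -383, 0],
  [498, -421, 0],
  [543, -459, 0],
], twist=[0.02, 0.04, 0.06, 0.08, 0.1, 0.12, 0.14, 0.16, 0.18, 0.2, 0.22, 0.22], jaw=[0, 0, 0, 0.2, 0.3, 0.4, 0.4, 0.4, 0.4, 0.4, 0.4, 0.4])

```text
clock: 1.6
eef_pos: [0.5761, -0.012, 0.248]
ee_rot: [0.999, 0.047, -0.0, 0.0]
wrist_force: [0.1, -0.8, 0.2]
gripper_width: 0.602
finger_force: 0.0
```

```bash
python3 - <<'E'
from h import *
im,C=shot('wrist','w1.png')
for nm,f in(('w',white),('o',orange)):
    for b in blobs(f(im),60): print(nm,b[:2],plane(C,b[1],.081).round(4),plane(C,b[1],.134).round(4))
delta([.575,-.013,.25],.09); print(manip.read_state()['clock'])
E
```

```text
w ([0, 0, 512, 346, 123326], [242.8, 146.4]) [0.6066 0.003  0.081 ] [0.6137 0.0015 0.134 ]
w ([82, 325, 12, 15, 70], [88.0, 331.4]) [0.3663 0.1703 0.081 ] [0.417  0.1385 0.134 ]
w ([416, 325, 12, 15, 72], [421.2, 331.5]) [ 0.4042 -0.2303  0.081 ] [ 0.4479 -0.1895  0.134 ]
w ([96, 331, 51, 53, 1272], [126.8, 360.2]) [0.3268 0.1249 0.081 ] [0.3846 0.1013 0.134 ]
w ([363, 332, 51, 52, 1220], [383.2, 360.9]) [ 0.356  -0.1943  0.081 ] [ 0.4085 -0.16    0.134 ]
o ([441, 84, 32, 46, 493], [451.1, 107.5]) [ 0.6624 -0.1938  0.081 ] [ 0.6594 -0.1596  0.134 ]
o ([247, 173, 18, 17, 195], [256.7, 181.1]) [ 0.572  -0.0144  0.081 ] [ 0.5854 -0.0128  0.134 ]
tcp [ 0.5792 -0.0025  0.2483] yaw 0.104 delta [-5.3 10.  -1.8] twist 0.014
1.65
```

View pics/w1.png

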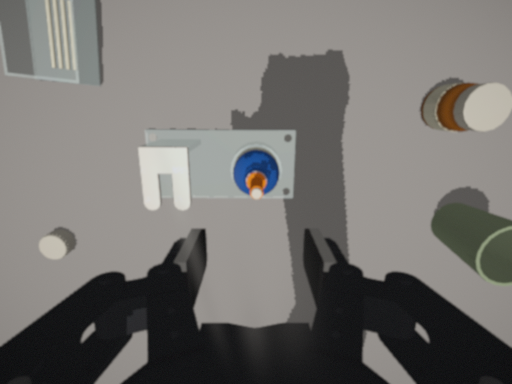

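The wrist view shows the button at (257,193), the collar at (256,178) and the shelf slot at (166,185). The arm was still moving when I took it, so I'll settle lower and measure again.

Call:
play_rows([
  [-5, 10, 15],
  [-5, 10, 30],
  [-5, 10, 30],
  [-5, 10, 30],
], twist=[0, 0, 0, 0], jaw=[0.4, 0.4, 0.4, 0.4])

```text
clock: 2.15
eef_pos: [0.5713, -0.0247, 0.2184]
ee_rot: [0.999, 0.047, 0.0, 0.0]
wrist_force: [1.0, 0.0, 0.4]
gripper_width: 0.599
finger_force: 0.0
```

```bash
cat > m.py <<'E'
from h import *
im,C=shot('wrist','w2.png');im2=cv2.imread('pics/w2.png')
for b in blobs(orange(im),60):
    if abs(b[1][0]-256)<60:
        print('o',b[:2]);ys,xs=np.where(b[2])
        p=proj(C,[.575,-.013,.134]);print('pred button',p)
# button: whitish region at lower end of orange
h=cv2.cvtColor(im,cv2.COLOR_BGR2HSV)
# shelf: bright low-sat
m=white(im,175,40)
for b in blobs(m,60):
    print('w',b[:2],plane(C,b[1],.081).round(4),plane(C,b[1],.134).round(4))
delta([.575,-.013,.2]);print(manip.read_state()['clock'],manip.read_state()['qd'].round(3))
E
python3 m.py; python3 -c "
import cv2;cv2.imwrite('pics/w2z.png',cv2.resize(cv2.imread('pics/w2.png')[100:270,80:310],None,fx=3,fy=3,interpolation=2))"
```

```text
o ([233, 174, 20, 21, 277], [242.6, 182.7])
pred button [239.88792695 196.37096096]
w ([12, 0, 11, 58, 169], [17.1, 28.9]) [0.6818 0.1769 0.081 ] [0.6736 0.1376 0.134 ]
w ([21, 0, 10, 59, 179], [25.3, 30.3]) [0.6815 0.1707 0.081 ] [0.6734 0.1326 0.134 ]
w ([29, 0, 10, 60, 183], [33.3, 29.8]) [0.6826 0.1644 0.081 ] [0.6742 0.1276 0.134 ]
w ([37, 0, 8, 61, 114], [40.5, 32.6]) [0.6812 0.159  0.081 ] [0.6731 0.1233 0.134 ]
w ([475, 73, 37, 54, 1608], [495.3, 101.0]) [ 0.6641 -0.2229  0.081 ] [ 0.6595 -0.1816  0.134 ]
w ([216, 143, 24, 30, 101], [224.4, 155.0]) [0.5965 0.0055 0.081 ] [0.6055 0.0008 0.134 ]
w ([111, 145, 60, 71, 3139], [141.0, 175.8]) [0.5697 0.0815 0.081 ] [0.5841 0.0614 0.134 ]
w ([259, 147, 15, 34, 95], [268.8, 162.1]) [ 0.5938 -0.0356  0.081 ] [ 0.6033 -0.0321  0.134 ]
w ([236, 195, 10, 9, 68], [240.2, 199.1]) [ 0.5556 -0.0122  0.081 ] [ 0.5728 -0.0134  0.134 ]
w ([10, 243, 29, 25, 552], [24.3, 254.5]) [0.478  0.1968 0.081 ] [0.5109 0.1535 0.134 ]
tcp [ 0.5716 -0.0245  0.2187] yaw 0.094 delta [  4.4 -11.1  18.7] twist None
2.2 [-0.005 -0.005 -0.001 -0.004  0.     0.001 -0.   ]
```

View pics/w2z.png

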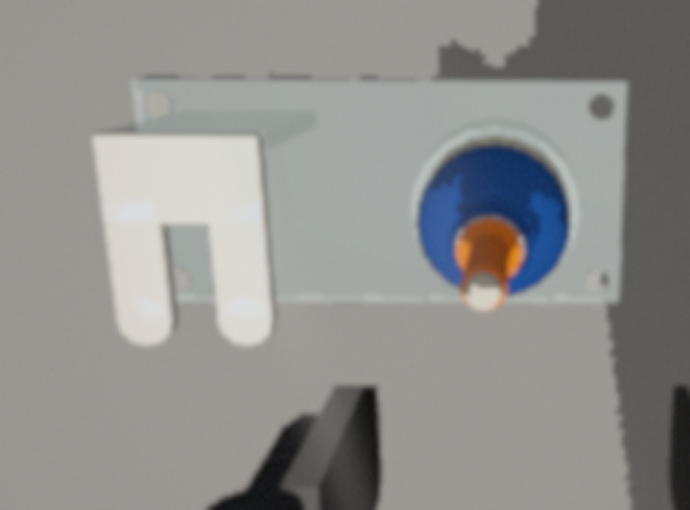

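The crop shows the button centred at wrist (241.3,196.7), the slot's closed end at (142.3,174.7) and its open tips around (145,210). I'll triangulate these with the scene and top views.

```bash
cat > n.py <<'E'
from h import *
s=manip.read_state();C=cam('wrist',s);f=lambda x,y:(80+x/3-.33,100+y/3-.33)
S=cam('scene');T=cam('top')
b=ray(C,f(484,290));print('button tri',tri([b,ray(S,(243.8,172)),ray(T,(257,188.3))]).round(4),'plane',plane(C,f(484,290),.134).round(4))
print('collar',plane(C,f(489,252),.093).round(4))
a=plane(C,f(187,224),.081);o=plane(C,f(196,325),.081);print('slot end',a.round(4),'open',o.round(4),'yaw',np.arctan2(*(a-o)[1::-1]))
# shelf height: outer back corners, in wrist & scene
print('shelf corners',[plane(C,f(*p),.081).round(4) for p in((93,136),(259,136))])
for w,sc in(((93,136),(290/3,0)),): pass
print('shelf front R-corner tri', tri([ray(C,f(93,136)),ray(S,(210+290/3,150+126/3))]).round(4), tri([ray(C,f(259,136)),ray(S,(210+221/3,150+140/3))]).round(4))
yaw=.095;u=np.array([np.cos(yaw),np.sin(yaw),0]);print('notch from slot end',(a-.005*u).round(4))
delta([*(plane(C,f(484,290),.134)[:2]),.114],.095)
E
python3 n.py
```

```text
button tri [ 0.5758 -0.0138  0.1364] plane [ 0.5753 -0.0136  0.134 ]
collar [ 0.5745 -0.0133  0.093 ]
slot end [0.5715 0.0809 0.081 ] open [0.5384 0.0784 0.081 ] yaw 0.07376411247754276
shelf corners [array([0.5961, 0.1084, 0.081 ]), array([0.6009, 0.059 , 0.081 ])]
shelf front R-corner tri [0.5956 0.1088 0.0782] [0.6008 0.0587 0.0805]
notch from slot end [0.5665 0.0804 0.081 ]
tcp [ 0.5716 -0.0245  0.2187] yaw 0.094 delta [  4.6 -10.5 104.7] twist -0.001
```

Call:
play_rows([
  [4.5, -10.5, 25],
  [4.5, -10.5, 60],
  [4.5, -10.5, 90],
  [4.5, -10.5, 103],
  [4.5, -10.5, 103],
  [4.5, -10.5, 103],
  [4.5, -10.5, 103],
  [4.5, -10.5, 103],
  [4.5, -10.5, 103],
  [4.5, -10.5, 103],
], twist=[0, 0, 0, 0, 0, 0, 0, 0, 0, 0], jaw=[0.4, 0.4, 0.4, 0.4, 0.4, 1, 1, 1, 1, 1], squeeze=40)

```text
clock: 3.45
eef_pos: [0.5757, -0.0132, 0.1165]
ee_rot: [0.999, 0.047, 0.001, 0.0]
wrist_force: [-0.5, -0.6, 6.5]
gripper_width: 0.125
finger_force: 39.0
```

Call:
play_rows([
  [0, 0, -10],
  [0, 0, -35],
  [0, 0, -60],
  [0, 0, -80],
  [0, 0, -80],
  [0, 0, -80],
], twist=[0, 0, 0, 0, 0, 0], jaw=[1, 1, 1, 1, 1, 1])

```text
clock: 4.2
eef_pos: [0.5743, -0.0132, 0.1946]
ee_rot: [0.999, 0.047, -0.001, 0.0]
wrist_force: [-0.2, -1.2, 0.1]
gripper_width: 0.124
finger_force: 38.9
```

```bash
python3 - <<'E'
from h import *
ims=[shot('scene')[0][110:250,210:350],shot('wrist')[0][60:300,100:380]]
cv2.imwrite('pics/l1.png',np.hstack([cv2.resize(i,(400,400*i.shape[0]//i.shape[1]))[:340] for i in ims]))
u=np.array([np.cos(.095),np.sin(.095)]);n=np.array([.566,.0812])
t=n-.06*u
print('wf',manip.read_state()['wrist_force']);delta([*t,.196],.095)
E
```

```text
wf [-0.27590244  0.32438719 -0.67220527]
tcp [ 0.5742 -0.0132  0.1941] yaw 0.095 delta [-59.2 -94.7  -1.7] twist -0.0
```

View pics/l1.png

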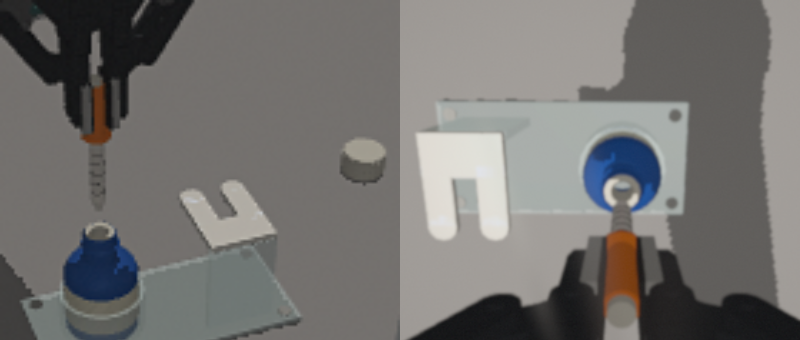

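The pictures show the syringe held upright, with the tip clear of the mouth at scene crop (97,207). Next I move in front of the slot, then descend.

Call:
play_rows([
  [-20, -32, 0],
  [-45, -70, 0],
  [-57, -90, 0],
  [-59, -95, 0],
  [-59, -95, 20],
  [-59, -95, 50],
  [-59, -95, 70],
  [-59, -95, 80],
  [-59, -95, 80],
  [-59, -95, 80],
], twist=[0, 0, 0, 0, 0, 0, 0, 0, 0, 0], jaw=[1, 1, 1, 1, 1, 1, 1, 1, 1, 1])

```text
clock: 5.55
eef_pos: [0.5079, 0.0758, 0.1159]
ee_rot: [0.999, 0.047, 0.001, -0.0]
wrist_force: [1.3, 0.3, 0.4]
gripper_width: 0.123
finger_force: 39.0
```

```bash
python3 - <<'E'
from h import *
im,C=shot('wrist','w3.png')
cv2.imwrite('pics/w3z.png',cv2.resize(im[90:290,130:380],None,fx=3,fy=3,interpolation=2))
s=manip.read_state();p=s['eef_pos']
for b in blobs(white(im,165,50),200): print(b[:2],plane(C,b[1],.081).round(4))
delta([.566,.0812,.1145],.095)
E
```

```text
([157, 61, 140, 172, 7818], [222.5, 142.4]) [0.5573 0.0984 0.081 ]
([299, 62, 137, 117, 8058], [346.0, 117.8]) [0.5766 0.0331 0.081 ]
([429, 62, 20, 32, 314], [439.2, 77.4]) [ 0.6007 -0.0106  0.081 ]
([430, 111, 32, 41, 566], [447.6, 129.3]) [ 0.5755 -0.0222  0.081 ]
([23, 237, 45, 39, 1337], [44.9, 256.0]) [0.4781 0.2015 0.081 ]
tcp [0.5079 0.0759 0.116 ] yaw 0.095 delta [58.3  0.2  1.6] twist -0.0
```

View pics/w3z.png

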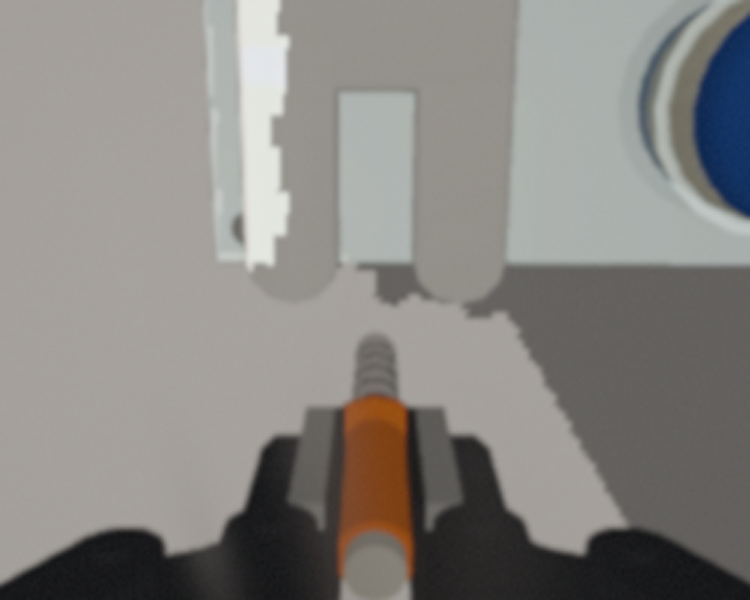

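The crop shows the slot (x 338–415, closed end y 92) lined up with the syringe (x 376). I'll check the advance distance.

```bash
python3 - <<'E'
from h import *
s=manip.read_state();C=cam('wrist',s)
a=plane(C,(130+376/3-.33,90+92/3-.33),.081);u=np.array([np.cos(.095),np.sin(.095),0]);n=a-.005*u;print(a.round(4),n.round(4))
delta([*n[:2],.1145],.095)
E
```

```text
[0.5708 0.0818 0.081 ] [0.5658 0.0813 0.081 ]
tcp [0.5079 0.0759 0.116 ] yaw 0.095 delta [58.1  0.1  1.6] twist -0.0
```

Call:
play_rows([
  [10, 0, 0],
  [25, 0, 0],
  [42, 0, 0],
  [53, 0, 0],
  [58, 0, 0],
  [58, 0, 2],
  [58, 0, 5],
  [58, 0, 7],
  [58, 0, 8],
  [58, 0, 9],
  [58, 0, 9],
], twist=[0, 0, 0, 0, 0, 0, 0, 0, 0, 0, 0], jaw=[1, 1, 1, 1, 1, 1, 1, 1, 1, 1, 1])

```text
clock: 6.98
eef_pos: [0.5646, 0.0813, 0.1074]
ee_rot: [0.999, 0.047, -0.0, 0.0]
wrist_force: [-3.3, -0.8, 9.8]
gripper_width: 0.127
finger_force: 39.9
```

```bash
python3 - <<'E'
from h import *
ims=[shot('scene')[0][140:230,230:330],shot('wrist')[0][90:290,130:370]]
cv2.imwrite('pics/l2.png',np.hstack([cv2.resize(i,(400,330)) for i in ims]))
delta([.5658,.0813,.1075],.095);print(manip.read_state()['wrist_force'])
E
```

```text
tcp [0.5646 0.0813 0.1074] yaw 0.095 delta [ 1.2  0.1 -0.1] twist -0.0
[-4.30558995  0.09219609  9.91792774]
```

View pics/l2.png

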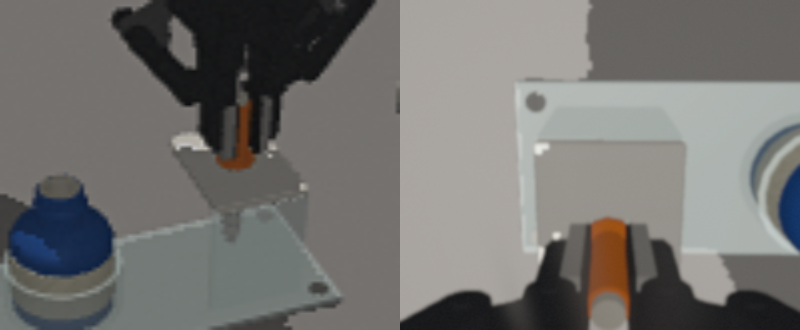

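The pictures show the collar on the shelf with the barrel in the slot below it; contact is 10 N down and 4 N against the closed end. I'll ease back 1 mm, release and rise.

Call:
play_rows([
  [-1, 0, -1],
  [-1, 0, -1],
  [-1, 0, -1],
  [-1, 0, -1],
  [-1, 0, -1],
  [-1, 0, -15],
  [-1, 0, -40],
  [-1, 0, -75],
  [-1, 0, -100],
  [-1, 0, -100],
], twist=[0, 0, 0, 0, 0, 0, 0, 0, 0, 0], jaw=[1, 1, 0.35, 0.35, 0.35, 0.35, 0.4, 0.4, 0.4, 0.4])

```text
clock: 8.32
eef_pos: [0.5654, 0.0817, 0.2092]
ee_rot: [0.999, 0.047, 0.003, -0.0]
wrist_force: [-1.1, 0.6, -0.5]
gripper_width: 0.6
finger_force: 0.0
```

```bash
python3 - <<'E'
from h import *
ims=[shot('scene')[0][140:230,230:330]]
im,C=shot('wrist');ims.append(im[80:280,130:370])
cv2.imwrite('pics/l3.png',np.hstack([cv2.resize(i,(400,330)) for i in ims]))
delta([.441,.247,.14],.095)
delta([.441,.247,.14],.095+np.pi/2)
print(manip.read_state()['qpos'].round(3))
E
```

```text
tcp [0.5637 0.0812 0.2064] yaw 0.095 delta [-106.5 -176.7   66.3] twist -0.0
tcp [0.5637 0.0812 0.2064] yaw 0.095 delta [-106.5 -176.7   66.3] twist -1.571
[ 0.071  0.41  -0.344  1.825  0.168  0.935 -1.823]
```

View pics/l3.png

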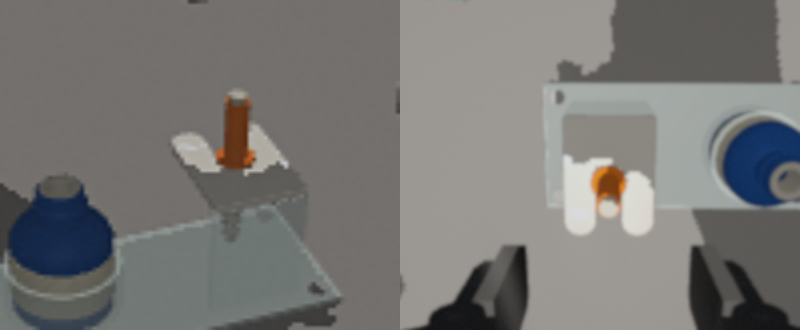

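The syringe hangs upright by its collar in the slot (wrist crop (607,190)), and the fingers are clear. Next is the cap.

Call:
play_rows([
  [-15, -25, 0],
  [-40, -65, 0],
  [-68, -112, 0],
  [-92, -152, 20],
  [-104, -172, 45],
  [-107, -177, 60],
  [-107, -177, 66],
  [-107, -177, 66],
  [-107, -177, 66],
], twist=[0, 0, 0, 0, 0, 0, 0, 0, 0], jaw=[0.3, 0.3, 0.3, 0.3, 0.3, 0.3, 0.3, 0.3, 0.3])

```text
clock: 9.55
eef_pos: [0.4417, 0.2467, 0.1407]
ee_rot: [0.999, 0.046, 0.001, -0.0]
wrist_force: [0.1, -0.5, 0.5]
gripper_width: 0.697
finger_force: 0.0
```

```bash
python3 - <<'E'
from h import *
im,C=shot('wrist','w4.png');s=manip.read_state()
print(proj(C,[.441,.247,.02]),s['qd'].round(3),s['qpos'].round(2))
g=im[:,:,1]
for b in blobs(white(im,165,70),200):print(b[:2],plane(C,b[1],.02).round(4))
h=cv2.cvtColor(im,cv2.COLOR_BGR2HSV);u=proj(C,[.441,.247,.02]).astype(int)
for r in range(-40,41,8): print(h[u[1]+r,u[0]-40:u[0]+41:8,2].tolist(), h[u[1]+r,u[0],1])
delta([.441,.247,.02],.095)
E
```

```text
[254.35754151 190.19505303] [-0.005 -0.002 -0.003  0.004  0.001  0.    -0.003] [-0.24  0.41 -0.4   2.02  0.23  0.75 -2.26]
([233, 176, 44, 36, 1121], [253.3, 193.7]) [0.4377 0.2476 0.02  ]
[101, 102, 101, 98, 98, 97, 98, 98, 97, 98, 96] 16
[101, 102, 101, 100, 98, 96, 96, 97, 98, 98, 97] 11
[119, 119, 105, 100, 97, 99, 98, 98, 97, 99, 98] 15
[161, 161, 161, 156, 126, 136, 129, 101, 98, 98, 98] 26
[162, 161, 163, 200, 220, 220, 186, 131, 163, 162, 162] 19
[162, 162, 163, 218, 219, 220, 219, 218, 162, 162, 161] 20
[162, 163, 163, 213, 218, 219, 219, 217, 163, 162, 162] 20
[162, 162, 163, 163, 214, 218, 216, 162, 162, 163, 162] 20
[161, 162, 163, 163, 162, 162, 163, 162, 163, 162, 162] 14
[162, 163, 163, 163, 163, 162, 162, 162, 162, 162, 163] 13
[161, 162, 162, 163, 162, 163, 162, 162, 162, 162, 162] 14
tcp [0.4416 0.2469 0.1408] yaw 0.093 delta [ -0.8  -0.2 120.8] twist -0.002
```

```bash
python3 - <<'E'
from h import *
C=cam('wrist',manip.read_state())
u=np.array([np.cos(.095),np.sin(.095),0]);v=np.array([-u[1],u[0],0])
e=plane(C,(254.5,211.6),.02);l=plane(C,(232.6,192),.02);r=plane(C,(276.6,192),.02)
print('centre',(e+.018*u).round(4),'lr',l.round(4),r.round(4),'mid',((l+r)/2).round(4),np.linalg.norm(l-r))
S=cam('scene')
print(proj(S,[.441,.247,.02]),'top tri',tri([ray(S,(337.2,162.5)),ray(cam('top'),(163.2,244.6)),ray(C,(254.5,191.5))]).round(4))
E
```

```text
centre [0.4387 0.2469 0.02  ] lr [0.4374 0.2663 0.02  ] [0.4411 0.2273 0.02  ] mid [0.4392 0.2468 0.02  ] 0.03912899726129621
[337.94006512 162.29766136] top tri [0.4396 0.2475 0.0189]
```

Call:
play_rows([
  [-2, 0, 30],
  [-2, 0, 70],
  [-2, 0, 100],
  [-2, 0, 115],
  [-2, 0, 119],
  [-2, 0, 119],
  [-2, 0, 119],
  [-2, 0, 119],
  [-2, 0, 119],
  [-2, 0, 119],
  [-2, 0, 119],
], twist=[0, 0, 0, 0, 0, 0, 0, 0, 0, 0, 0], jaw=[0.3, 0.3, 0.3, 0.3, 0.3, 0.3, 0.6, 1, 1, 1, 1], squeeze=60)

```text
clock: 10.98
eef_pos: [0.4394, 0.2476, 0.0226]
ee_rot: [0.999, 0.047, 0.001, -0.0]
wrist_force: [-0.3, -0.5, 6.2]
gripper_width: 0.392
finger_force: 59.1
```

Call:
play_rows([
  [0, 0, -10],
  [0, 0, -50],
  [0, 0, -100],
  [0, 0, -140],
  [0, 0, -150],
  [0, 0, -150],
], twist=[0, 0, 0, 0, 0, 0], jaw=[1, 1, 1, 1, 1, 1])

```text
clock: 11.72
eef_pos: [0.4389, 0.247, 0.1718]
ee_rot: [0.999, 0.047, 0.001, -0.0]
wrist_force: [0.5, 1.0, -1.0]
gripper_width: 0.391
finger_force: 59.7
```

```bash
python3 - <<'E'
from h import *
u=np.array([np.cos(.095),np.sin(.095)]);t=np.array([.5745,-.0133])-.04*u
delta([*t,.172],.095)
E
```

```text
tcp [0.4389 0.247  0.1718] yaw 0.094 delta [ 7.05e+01  2.72e+02 -1.00e-01] twist -0.001
```

Call:
play_rows([
  [5, 20, 0],
  [16, 60, 0],
  [28, 108, 0],
  [41, 156, 0],
  [53, 204, 0],
  [63, 244, 0],
  [69, 266, 0],
  [70, 272, 0],
  [70, 272, 0],
  [70, 272, 0],
], twist=[0, 0, 0, 0, 0, 0, 0, 0, 0, 0], jaw=[1, 1, 1, 1, 1, 1, 1, 1, 1, 1])

```text
clock: 12.98
eef_pos: [0.5335, -0.0154, 0.1709]
ee_rot: [0.999, 0.048, -0.0, -0.0]
wrist_force: [0.7, 0.3, -0.2]
gripper_width: 0.39
finger_force: 59.7
```

```bash
python3 - <<'E'
from h import *
im,C=shot('wrist','w5.png');s=manip.read_state()
print(proj(C,[.5745,-.0133,.09]),s['qd'].round(3),s['eef_pos'])
a=cv2.resize(im[90:340,150:370],None,fx=2.4,fy=2.4,interpolation=2)
b=cv2.resize(cv2.imread('pics/w5.png')[0:1,0:1],(1,1))
cv2.imwrite('pics/w5z.png',a);print(a.shape)
E
```

```text
[257.46427122 149.25754429] [ 0.002 -0.004  0.002 -0.005  0.001  0.     0.001] [ 0.53370195 -0.01548175  0.17107649]
(600, 528, 3)
```

View pics/w5z.png

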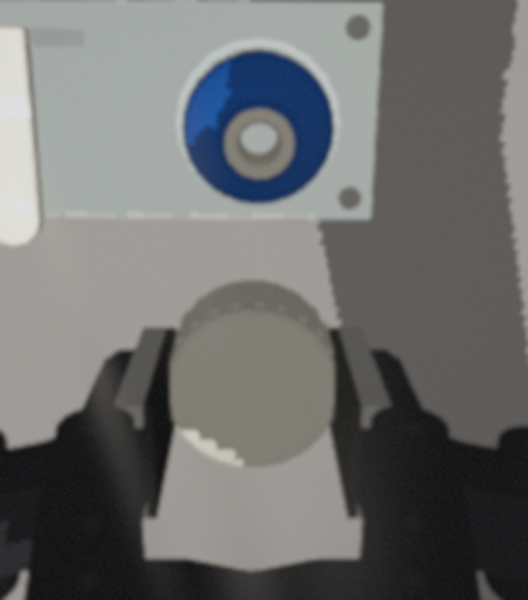

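The crop shows the mouth ring centred at (259,144) and the held cap's top disc centred at (252.5,386), level between the pads.

```bash
python3 - <<'E'
from h import *
s=manip.read_state();C=cam('wrist',s);f=lambda x,y:(150+x/2.4-.3,90+y/2.4-.3)
zt=s['eef_pos'][2]-.0226+.02
m=plane(C,f(259.5,144),.09);u=np.array([np.cos(.095),np.sin(.095),0])
c=plane(C,f(252.5,385),zt);e=plane(C,f(252.5,466),zt);l=plane(C,f(169,380),zt);r=plane(C,f(336,380),zt)
print('mouth',m.round(4),'cap',c.round(4),'edge+18',(e+.018*u).round(4),'w',np.linalg.norm(l-r))
for q in(c,e+.018*u,s['eef_pos']): delta([*(s['eef_pos']+m-q)[:2],.115],.095)
E
```

```text
mouth [ 0.5744 -0.0137  0.09  ] cap [ 0.5363 -0.0153  0.1685] edge+18 [ 0.5354 -0.0154  0.1685] w 0.03402461106570577
tcp [ 0.5337 -0.0155  0.1711] yaw 0.097 delta [38.1  2.1 56.1] twist 0.002
tcp [ 0.5337 -0.0155  0.1711] yaw 0.097 delta [39.   2.1 56.1] twist 0.002
tcp [ 0.5337 -0.0155  0.1711] yaw 0.097 delta [40.7  2.2 56.1] twist 0.002
```

Call:
play_rows([
  [10, 1, 0],
  [25, 2, 0],
  [36, 2, 5],
  [39.5, 2, 20],
  [39.5, 2, 40],
  [39.5, 2, 52],
  [39.5, 2, 56],
  [39.5, 2, 58],
  [39.5, 2, 60],
  [39.5, 2, 62],
  [39.5, 2, 62],
], twist=[0, 0, 0, 0, 0, 0, 0, 0, 0, 0, 0], jaw=[1, 1, 1, 1, 1, 1, 1, 1, 1, 1, 1], squeeze=80)

```text
clock: 14.4
eef_pos: [0.5738, -0.0151, 0.1095]
ee_rot: [0.999, 0.047, 0.0, -0.0]
wrist_force: [0.2, 0.4, 0.2]
gripper_width: 0.386
finger_force: 80.5
```

Call:
play_rows([
  [0, -1, 0],
  [0, -1, 2],
  [0, -1, 4],
  [0, -1, 5],
  [0, -1, 5],
], twist=[0, 0, 0, 0, 0], jaw=[1, 1, 1, 1, 1], squeeze=100)

```text
clock: 15.02
eef_pos: [0.5736, -0.0141, 0.1042]
ee_rot: [0.999, 0.047, 0.0, -0.0]
wrist_force: [0.2, 0.4, -0.2]
gripper_width: 0.374
finger_force: 100.3
```

Call:
play_rows([
  [0, 0, 1],
  [0, 0, 2],
  [0, 0, 3],
  [0, 0, 3],
], twist=[0, 0, 0, 0], jaw=[1, 1, 1, 1])

```text
clock: 15.52
eef_pos: [0.5739, -0.0138, 0.1018]
ee_rot: [0.999, 0.047, 0.0, -0.0]
wrist_force: [-0.9, 1.1, 4.7]
gripper_width: 0.382
finger_force: 100.9
```

Bead contact shows at the expected height, so I'll keep pressing in small steps.

Call:
play_rows([
  [0, 0, 1],
  [0, 0, 2],
  [0, 0, 3],
  [0, 0, 3],
], twist=[0, 0, 0, 0], jaw=[1, 1, 1, 1])

```text
clock: 16.02
eef_pos: [0.5732, -0.0144, 0.0979]
ee_rot: [0.999, 0.047, -0.0, 0.0]
wrist_force: [0.1, 0.4, -1.1]
gripper_width: 0.375
finger_force: 100.4
```

Call:
play_rows([
  [0, 0, 1],
  [0, 0, 2],
  [0, 0, 3],
  [0, 0, 3],
], twist=[0, 0, 0, 0], jaw=[1, 1, 1, 1])

```text
clock: 16.52
eef_pos: [0.5741, -0.0143, 0.0969]
ee_rot: [0.999, 0.047, 0.001, 0.0]
wrist_force: [-4.1, 0.5, 12.5]
gripper_width: 0.381
finger_force: 101.7
```

It clicked: the force dropped to zero at 0.098, then it stopped hard at 0.0969, about where home was predicted. I'll press a bit more firmly and check that it holds.

Call:
play_rows([
  [0, 0, 0.5],
  [0, 0, 1],
  [0, 0, 1.5],
  [0, 0, 1.5],
  [0, 0, 1.5],
  [0, 0, 1.5],
], twist=[0, 0, 0, 0, 0, 0], jaw=[1, 1, 1, 1, 1, 1])

```text
clock: 17.27
eef_pos: [0.5746, -0.0142, 0.0969]
ee_rot: [0.999, 0.047, 0.001, 0.001]
wrist_force: [-6.7, 0.2, 21.4]
gripper_width: 0.383
finger_force: 102.8
```

```bash
python3 - <<'E'
from h import *
im,C=shot('scene','s9.png');s=manip.read_state();print(s['wrist_force'].round(1),s['eef_pos'].round(4))
print([b[:2] for b in blobs(orange(im),30) if 220<b[1][0]<350])
a=cv2.imread('pics/scene0.png');d=cv2.absdiff(a,im).max(2)
for n,(x0,y0,x1,y1) in dict(tumbler=(80,180,126,242),jar=(118,240,160,290),box=(345,208,412,270),base=(258,205,318,235)).items():
    print(n,(d[y0:y1,x0:x1]>25).sum())
E
```

```text
[-6.7 -0.8 21.7] [ 0.5746 -0.0142  0.0969]
[([284, 168, 10, 18, 103], [288.5, 177.6])]
tumbler 0
jar 0
box 0
base 2
```

```bash
python3 -c "
from workcell import manip
print(manip.finish_job())"
```

```text
the job is handed in; nothing more can be done
None
```

The syringe hangs by its collar in the notch, the cap clicked fully home and is still held and pressed at about 21 N, the tumbler, box and jar look unchanged in the scene camera, and the job was handed in at about 17 s.

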